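# Hang the draining basket on the swing arm

### The job

Swing the drying arm, while it is still empty, round until its fork is centred over the round drip pan. Then take the wire basket that holds the upturned beaker off the two-hook rack and hang it properly in the arm's fork, so that it hangs level over the pan with the beaker still standing in it. Carry it level, never set it down or lower it to the worktop on the way, and leave the spare basket, the three bottles round the work where they are.

Things in the scene. Friction and masses are not known exactly. Their poses are not given: they have to be found in the camera images.
- drip_basket: round wire basket with the upturned beaker in it, 0.23-0.4 kg, hung in either rack fork. Origin: middle of the underside of its cross-bar (12 x, 86 y, 5 thick), which rests in a fork; z up. On the bar a black block grip 26 (x) by 14 (y), 16 to 62 above the origin: grasp 42 above. Bail legs at y +/-41.5 down to the basket (85 diameter; rim 130, underside 160 below). Half turn about z: same
- spare_basket: an equal wire basket, empty, hanging in the rack's other fork; a bystander that stays there. Origin and sizes as for the draining basket; the two baskets hang side by side, 105 between their middles, 20 between them
- beaker: clear plastic beaker, 75 diameter, 93 high, loose, upside down in the draining basket (own z down). Origin: its closed bottom, now its top face, 64 below the basket's origin. When the basket is lifted out of a fork the beaker comes up beneath the fork's rods (their underside is 8 below the seat)
- rack: fixed two-hook rack: foot 84 square bolted to the worktop, post, rail with two equal forks 105 apart. Origin: centre of the foot. Forks point to its -x. To take a basket out of any fork: lift it 16 to 50, move it at least 70 straight out the way the fork points, only then raise it further; to hang it, the same backwards
- rack_hook_left (a point): middle of the seat of one rack fork, where a basket's origin rests; 235 above the worktop. The fork points to -x of its axes: two 8 mm rods at y +/-20 whose tops are the seat, tips bent up 15 above it, 12 to 23 in front of its middle; a back plate 12 behind (+x) the middle, 56 wide, 14 above the seat. A cross-bar has 6 play each way in x, about 15 in y
- rack_hook_right (a point): middle of the seat of the other rack fork, 105 away; same shape
- swing_arm (a joint): angle of the drying arm about its upright post (rad), -0.8 to 2.4. At 0 the arm points to -x of its foot (towards the worktop front edge); it grows counter-clockwise seen from above (towards the robot's right). Stiff: it stays where it is left; about 5 N at the knob move it
- swing_pivot (a point): point on the post's axis at the height of the arm's seat, 235 above the worktop; the post ends below it, the arm's hub (17 radius) reaches 14 above it
- swing_knob (a point): grip point on the arm's upright black round knob, 16 diameter, 66 out from the pivot; 34 above the arm's seat height. The knob reaches from 10 to 52 above the seat height, the arm's beam below it (14 wide) to 5 above the seat height
- swing_hook (a point): middle of the seat of the fork at the arm's end, 110 out from the pivot. The fork has the same shape as the rack's and points straight out, away from the pivot, which is -x of this point's axes
- pan_center (a point): middle of the floor of the round drip pan, 120 diameter, 19 high, fixed to the worktop, 110 from the pivot, in a direction that differs from case to case. Its -x axis points straight away from the post
- lysis_bottle: small brown bottle with black cap, 44 diameter, 88 high, loose bystander; origin: centre of its underside
- buffer_bottle: white bottle with blue cap, 50 diameter, 115 high, loose bystander; origin: centre of its underside
- ethanol_bottle: white bottle with red cap, 56 diameter, 145 high, loose bystander; origin: centre of its underside
Mind the look-alikes: they are no part of the job. Leave any red look-alike of the drip_basket alone.

How it is judged (in metres and radians):
On the way:
1. the still empty arm has been swung so that its fork is centred over the drip pan (within 15 mm) (horizontal distance between swing_hook and pan_center below 0.015 m and distance between drip_basket and swing_hook above 0.06 m), for 0.2 s.
At the end, for the whole second after the job is handed in: Arm fork within 16 mm of the pan's middle seen from above; the basket hangs in it at rest, cross-bar on the seat (4 mm in height, 9 mm out-and-in, 16 mm sideways), level within 0.06 rad; the beaker still stands upside down on the basket's floor (horizontal distance between swing_hook and pan_center below 0.016 m and x of drip_basket in the frame of swing_hook between -0.009 and 0.009 m and y of drip_basket in the frame of swing_hook between -0.016 and 0.016 m and z of drip_basket in the frame of swing_hook between -0.004 and 0.004 m and angle between drip_basket's own z axis and vertical below 0.06 rad and linear speed of drip_basket below 0.02 m/s and angle between the z axis of beaker and the z axis of drip_basket, either way round below 0.12 rad and z of beaker in the frame of drip_basket below -0.058 m and horizontal distance between beaker and drip_basket below 0.012 m); the robot touches nothing.
It fails at once if the basket is tilted by more than 0.26 rad (15 degrees) (angle between drip_basket's own z axis and vertical above 0.26 rad).
It fails at once if the basket is set down or lowered: its underside comes below about 50 mm over the worktop (it hangs at 75 mm) (height (world z) of drip_basket below 0.21 m).
It fails at once if the spare basket is moved by more than 25 mm (distance of spare_basket from where it was at the start of the episode above 0.025 m).
It fails at once if one of the three bottles is moved by more than 25 mm (distance of any of lysis_bottle, buffer_bottle, ethanol_bottle from where it was at the start of the episode above 0.025 m).
It also fails if it takes over 59 s, if anything falls off the work surface, if the arm or the gripper's body presses on something with over 40 N, if the wrist force passes 120 N, or if a joint passes its speed limit or range.

### The arm

A 6-joint arm with a two-finger parallel gripper is mounted at the origin on a cart in front of the work surface, level with it; the furniture and walls round the work are solid. World frame = base frame: x ahead of the robot, y to its left, z up, the work surface at z = 0. Lengths are in m, angles in degrees, forces in N, time in s.
With the tool pointing down it reaches from about 0.25 to 0.725 m from the base axis. Payload 9.7 kg.
Tool frame: the origin (TCP) lies on the centre line of the jaws, within the pads' length; the fingertips stand bot.nose_length ahead of it and the grasp point (between the pads) lies 11 mm behind it (bot.nose_length is the distance from the TCP to the fingertips, in m); z points along the fingers, y is the line along which they close (so a half turn about z gives the same grasp; the last joint's range is limited). The gripper opens to 85 mm and grips with 20 to 120 N. Pads are 22 mm wide; open, the fingers measure 114 mm over their backs; the gripper's body (76 mm by 85 mm) begins 54 mm behind the grasp point. The pads swing forward as they close: fully open they stand 13 mm farther back than shut.
Start: joints at [74.141, 4.979, 10.078, 95.1, 0, 90], TCP at [0.15, 0.529, 0.239] pointing down, gripper open.
Joint ranges: [-179.16, 179.16], [-48.56, 103.87], [-65.8, 70.77], [-126.05, 130.52], [-82.76, 87.17], [-180, 180]. Speed limits (degrees/s): [127.2, 127.2, 147.25, 180, 180, 180].

### API

Orientations are given as [roll, pitch, yaw] about the fixed x, y, z axes, in that order (R = Rz(yaw) Ry(pitch) Rx(roll)).
In Python, from workcell import bot gives the robot as it stands. The module is installed in compiled form; this text tells all that it offers.
- The arm moves only by the shell command python3 -m inch 'ROWS' [OPENING] [FORCE]. ROWS is JSON, a list of rows, each a list of 4 numbers: the shift along the world's x, y, z in cm, then the turn about the world's z in degrees. A call has exactly 8 rows; each row is the pose to reach, as a shift and turn from the pose commanded when the call began; what a row does not reach only later rows make up. A row lasts 1/8 s, in which the tool goes at most 62.5 mm and 10.7 degrees, less where a joint would pass 70% of its speed; a pose out of reach is approached as far as the arm can. A call with a gripper value outside its range is refused whole. OPENING is the finger opening in cm, from 0 to 8.54, set as the call begins (- or left out, the last holds). The fingers move at their own pace and stop on an object; FORCE is the grip in N (left out, the last holds). Time passes only in rows, so rows that repeat a pose let the fingers close, or fill a call up. It gives the time, the measured TCP pose, the force, the opening and the grip force at its end, in the units of the state.
- bot.get_obs(): the state, without advancing time (a new reading comes with each control period).
- bot.camera(name): name is "scene" or "top" or "wrist"; returns a dict with "img" (480x640x3 uint8, red, green, blue), "fovy" (degrees; the focal length in pixels is half the picture's height over the tangent of half this angle, whatever the lens; pixels are square), "cx", "cy" (the principal point, pixels), "R" (3x3) and "t" (3): a world point X has camera coordinates R X + t; the wrist camera has in their place "mount" (4x4, takes a point from camera to tool coordinates, whose origin is the TCP and whose axes are the flange's). Camera axes: x right, y down, z forward; pixel columns grow to the right and rows downward; lengths in m; the calibration is good to about 2 mm. The wrist camera is an equidistant fisheye: a pixel r from the principal point sees the ray r / f radians off the axis. A picture is of the moment at which its call begins: read the wrist's pose just before it. There is no depth.
- bot.job_done(): hands the job in; it is judged then, once.
Trained networks look in a picture, given as the dict that the camera call returned (one of the last four; its "shot" number tells which), for a name from the list of things; names that differ only in an ending like _2 or _b are one class to them, and where a whole thing is asked for, a point or a joint stands for the part that bears it (a point fixed in the world has none). Each returns a list of dicts, best first, with "score" (0 to 1); they miss things now and then, are a little off and sometimes report something else, mostly with a low value. They report only what shows in the picture. A call takes as long as a camera call. They do not tell look-alikes from the thing itself.
- bot.find_in(thing, picture): "point" ([column, row] in pixels, amid what is visible of it).
- bot.landmark_of(thing, picture): "point" ([column, row] in pixels: a listed point, or the origin of a listed thing).
The state is a dict: "time": time; "q": joint angles; "qd": joint speeds; "joint_efforts": joint torques, N m; "ee_pos": TCP position; "tcp_rot": TCP orientation; "wrist_force": force on the tool from outside, world axes, zero at the start; "torque": the same for the moment, N m; "opening": finger opening in m; "grasp_force": force on a finger pad.
Only numpy, scipy, OpenCV 4.12 (cv2) and the standard library are available. Lean on these libraries where they do the work, as an engineer would, in place of code of your own. Each camera call takes 0.05 s, during which the arm holds its last target. There are 200 camera calls.

## Working session

There is one attempt and no reset: what is moved stays moved. The work goes in short steps, Python scripts to look and compute and a shell command to move; the robot and the scene stay as the last step left them, time stands still between calls to the robot, and variables do not carry over. Pictures are saved under pics/ and viewed, at most 12 in all, crops included, and the job is handed in when it is done.

```bash
mkdir -p pics; cat > h.py <<'E'
import numpy as np,cv2
from workcell import bot
def ray(c,px):
    f=240/np.tan(np.radians(c["fovy"])/2)
    d=np.array([(px[0]-c["cx"])/f,(px[1]-c["cy"])/f,1]);R=np.array(c["R"]);t=np.array(c["t"])
    return -R.T@t, R.T@d
def atz(c,px,z):
    o,d=ray(c,px); return o+d*(z-o[2])/d[2]
def save(c,n): cv2.imwrite("pics/"+n,c["img"][:,:,::-1])
def tri(a,pa,b,pb):
    o1,d1=ray(a,pa);o2,d2=ray(b,pb)
    s=np.linalg.lstsq(np.stack([d1,-d2],1),o2-o1,rcond=None)[0]
    p,q=o1+d1*s[0],o2+d2*s[1]; return (p+q)/2,np.linalg.norm(p-q)
E
python3 - <<'E'
from h import *
np.set_printoptions(precision=3,suppress=True)
T=bot.camera("top");S=bot.camera("scene");save(T,"top.png");save(S,"scene.png")
Z=dict(drip_basket=.235,spare_basket=.235,beaker=.171,rack_hook_left=.235,rack_hook_right=.235,rack=0,swing_pivot=.235,swing_knob=.269,swing_hook=.235,pan_center=.002,lysis_bottle=0,buffer_bottle=0,ethanol_bottle=0)
for k,z in Z.items():
    for n,c in(("top",T),("scene",S)):
        for d in bot.landmark_of(k,c)[:3]:
            print(k,n,round(d["score"],2),np.round(d["point"]),atz(c,d["point"],z))
print(bot.nose_length,bot.get_obs()["tcp_rot"],bot.get_obs()["time"])
E
```

```text
drip_basket top 0.86 [311. 267.] [0.546 0.194 0.235]
drip_basket top 0.73 [327. 143.] [0.785 0.163 0.235]
drip_basket scene 0.87 [256. 214.] [0.743 0.241 0.235]
drip_basket scene 0.56 [360. 238.] [0.544 0.204 0.235]
spare_basket top 0.73 [364. 266.] [0.548 0.093 0.235]
spare_basket scene 0.67 [382. 207.] [0.543 0.104 0.235]
beaker top 0.86 [311. 266.] [0.549 0.194 0.171]
beaker top 0.36 [308. 268.] [0.546 0.202 0.171]
beaker scene 0.95 [362. 259.] [0.539 0.193 0.171]
rack_hook_left top 0.61 [311. 267.] [0.546 0.194 0.235]
rack_hook_left scene 0.94 [360. 236.] [0.546 0.198 0.235]
rack_hook_right top 0.97 [364. 266.] [0.547 0.095 0.235]
rack_hook_right scene 0.82 [384. 202.] [0.544 0.089 0.235]
rack_hook_right scene 0.44 [288. 267.] [0.621 0.326 0.235]
rack top 0.95 [333. 256.] [0.578 0.146 0.   ]
rack scene 0.73 [348. 292.] [0.578 0.155 0.   ]
swing_pivot top 0.94 [196. 243.] [0.591 0.413 0.235]
swing_pivot scene 0.77 [280. 315.] [0.582 0.415 0.235]
swing_knob top 0.8 [231. 235.] [0.604 0.341 0.269]
swing_knob scene 0.56 [287. 267.] [0.607 0.35  0.269]
swing_hook top 0.56 [252. 224.] [0.628 0.306 0.235]
swing_hook scene 0.7 [295. 265.] [0.614 0.316 0.235]
pan_center top 0.87 [226. 297.] [0.482 0.397 0.002]
pan_center scene 0.76 [339. 407.] [0.475 0.405 0.002]
pan_center scene 0.72 [380. 203.] [ 0.635 -0.17   0.002]
pan_center scene 0.27 [386. 206.] [ 0.615 -0.168  0.002]
lysis_bottle top 0.6 [284. 309.] [0.455 0.261 0.   ]
lysis_bottle scene 0.76 [380. 354.] [0.452 0.265 0.   ]
ethanol_bottle scene 0.93 [267. 314.] [0.706 0.292 0.   ]
ethanol_bottle scene 0.74 [384. 204.] [ 0.624 -0.171  0.   ]
0.008 [180.      0.002 164.139] 1.4
```

View pics/top.png

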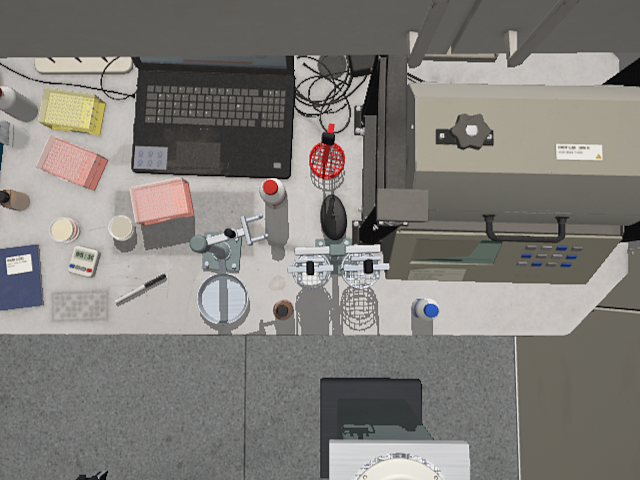

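View pics/scene.png

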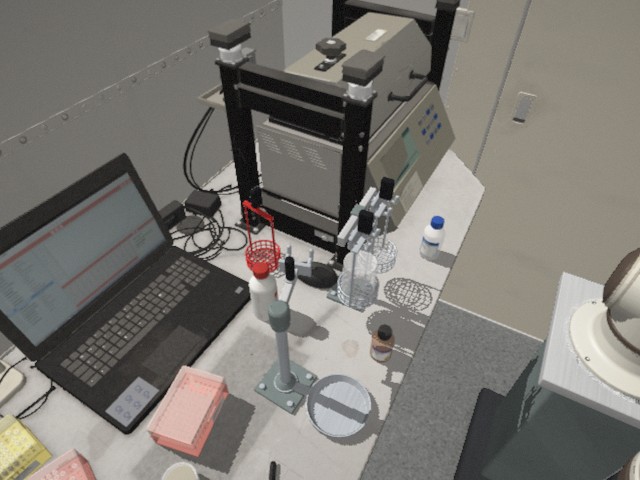

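The top view shows the pan at (223,299), arm hub at (200,243), knob at (231,234) and fork at (252,228). The beaker basket is in the left fork (311,267) and the spare is at (364,267). The red look-alike is at (328,150). The scene view agrees. I'll move above the knob first and look with the wrist camera.

```bash
python3 -m inch '[[0,0,5,0],[3,-2,10,-8],[8,-4,13,-16],[13,-6,13,-24],[18,-8,13,-32],[23,-10,13,-40],[28,-12,13,-48],[33,-14,13,-56]]' 4.5 30; python3 -m inch '[[4,-1,0,0],[8,-2,0,0],[11,-4,0,0],[11,-4,0,0],[11,-4,0,0],[11,-4,0,0],[11,-4,0,0],[11,-4,0,0]]'
cat >> h.py <<'E'
from scipy.spatial.transform import Rotation as Ro
def wz(o,c,px,z):
    f=240/np.tan(np.radians(c["fovy"])/2)
    v=np.array([px[0]-c["cx"],px[1]-c["cy"]]);r=np.hypot(*v);th=r/f
    d=np.array([*(np.sin(th)*v/max(r,1e-9)),np.cos(th)])
    M=np.array(c["mount"]);R=Ro.from_euler("xyz",o["tcp_rot"],degrees=True).as_matrix()
    p=R@M[:3,3]+o["ee_pos"];d=R@M[:3,:3]@d
    return p+d*(z-p[2])/d[2]
Z=dict(drip_basket=.235,spare_basket=.235,beaker=.171,rack_hook_left=.235,rack_hook_right=.235,rack=0,swing_pivot=.235,swing_knob=.269,swing_hook=.235,pan_center=.002,lysis_bottle=0,ethanol_bottle=0)
def look(name,keys=Z):
    np.set_printoptions(precision=4,suppress=True)
    o=bot.get_obs();c=bot.camera("wrist");save(c,name)
    for k in keys:
        for d in bot.landmark_of(k,c)[:2]:
            print(k,round(d["score"],2),np.round(d["point"]),wz(o,c,d["point"],Z[k]))
    print(o["time"],o["ee_pos"],o["tcp_rot"],o["opening"])
E
python3 -c "
from h import *
look('w1.png')"
```

```text
time: 2.4
ee_pos: [0.4818, 0.3881, 0.3694]
tcp_rot: [180.0, -0.0, 107.9]
wrist_force: [0.3, 1.1, -0.7]
opening: 0.0451
grasp_force: 0.0
time: 3.4
ee_pos: [0.5898, 0.3494, 0.3702]
tcp_rot: [179.9, -0.0, 108.2]
wrist_force: [-0.2, 0.5, -0.3]
opening: 0.0452
grasp_force: 0.0
drip_basket 0.57 [427. 412.] [0.7495 0.2174 0.235 ]
rack_hook_right 0.75 [193. 447.] [0.5397 0.0933 0.235 ]
rack 0.88 [262. 318.] [0.575  0.1473 0.    ]
rack 0.59 [338. 157.] [0.606  0.4082 0.    ]
swing_pivot 0.57 [337. 157.] [0.5874 0.4108 0.235 ]
swing_knob 0.67 [331. 258.] [0.603  0.3478 0.269 ]
swing_hook 0.95 [326. 300.] [0.6153 0.3031 0.235 ]
swing_hook 0.47 [262. 316.] [0.5712 0.2742 0.235 ]
pan_center 0.56 [244. 135.] [0.4754 0.3992 0.002 ]
lysis_bottle 0.96 [205. 220.] [0.4549 0.2679 0.    ]
ethanol_bottle 0.82 [383. 266.] [0.7191 0.2823 0.    ]
3.4 [0.5898 0.3494 0.3702] [179.9237  -0.0183 108.181 ] 0.04522534795062309
```

View pics/w1.png

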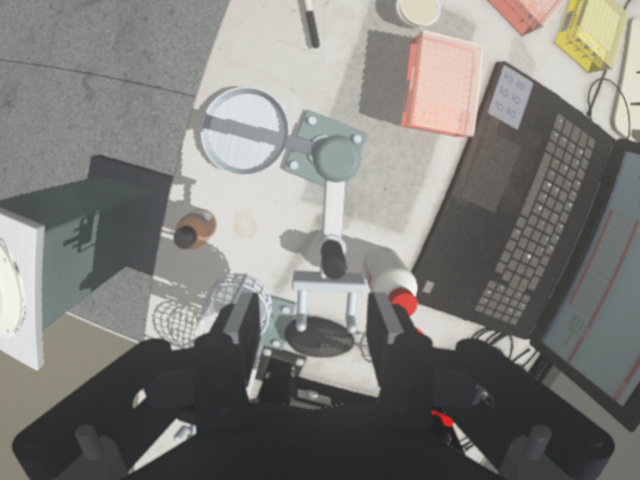

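```bash
python3 -m inch '[[1.4,-0.2,-1,-4],[1.4,-0.2,-4,-4],[1.4,-0.2,-7,-4],[1.4,-0.2,-9,-4],[1.4,-0.2,-10,-4],[1.4,-0.2,-11,-4],[1.4,-0.2,-11,-4],[1.4,-0.2,-11,-4]]' 4.5 30
```

```text
time: 5.05
ee_pos: [0.6045, 0.3472, 0.26]
tcp_rot: [180.0, -0.0, 104.1]
wrist_force: [-0.0, 0.9, 1.0]
opening: 0.0454
grasp_force: 0.0
```

The wrist view confirms the hub at (337,157), knob at (333,258), fork at (326,300) and pan at (243,130), which matches the measured points.

```bash
python3 -m inch '[[0,0,0,0],[0,0,0,0],[0,0,0,0],[0,0,0,0],[0,0,0,0],[0,0,0,0],[0,0,0,0],[0,0,0,0]]' 0 25
python3 -c "
import numpy as np
A=[104.5]+[104.5-98.7*i/14 for i in range(1,15)]
k=lambda a:-6.6*np.array([np.cos(np.radians(a)),np.sin(np.radians(a))])
for i,a in enumerate(A):
  b=A[0] if i<=7 else A[7]
  print(i,np.round(k(a)-k(b),2),round(a-b,1))
"
```

```text
time: 6.05
ee_pos: [0.6045, 0.3471, 0.2597]
tcp_rot: [179.9, -0.0, 104.1]
wrist_force: [2.6, 0.3, 5.4]
opening: 0.0153
grasp_force: 24.9
0 [0. 0.] 0.0
1 [-0.8  -0.15] -7.0
2 [-1.61 -0.21] -14.1
3 [-2.42 -0.17] -21.2
4 [-3.22 -0.02] -28.2
5 [-3.99  0.22] -35.2
6 [-4.73  0.55] -42.3
7 [-5.42  0.97] -49.4
8 [-0.64  0.5 ] -7.0
9 [-1.21  1.08] -14.1
10 [-1.7   1.73] -21.1
11 [-2.11  2.43] -28.2
12 [-2.43  3.17] -35.3
13 [-2.66  3.95] -42.3
14 [-2.79  4.75] -49.4
```

```bash
python3 -m inch '[[-0.8,-0.15,0,-7],[-1.61,-0.21,0,-14.1],[-2.42,-0.17,0,-21.2],[-3.22,-0.02,0,-28.2],[-3.99,0.22,0,-35.2],[-4.73,0.55,0,-42.3],[-5.42,0.97,0,-49.4],[-5.42,0.97,0,-49.4]]'
python3 -m inch '[[-0.64,0.5,0,-7],[-1.21,1.08,0,-14.1],[-1.7,1.73,0,-21.1],[-2.11,2.43,0,-28.2],[-2.43,3.17,0,-35.3],[-2.66,3.95,0,-42.3],[-2.79,4.75,0,-49.4],[-2.79,4.75,0,-49.4]]'
python3 -m inch '[[0,0,0,0],[0,0,0,0],[0,0,0,0],[0,0,2,0],[0,0,6,0],[0,0,10,0],[0,0,12,0],[0,0,12,0]]' 4.5
python3 -c "
from h import *
look('w2.png')
for n in ('top','scene'):
  c=bot.camera(n)
  for k in ('pan_center','swing_hook','swing_pivot'):
    for d in bot.landmark_of(k,c)[:1]: print(n,k,d['score'],atz(c,d['point'],Z[k]))"
```

```text
time: 7.05
ee_pos: [0.5499, 0.3568, 0.2597]
tcp_rot: [180.0, -0.0, 54.8]
wrist_force: [0.4, -0.2, 5.5]
opening: 0.0153
grasp_force: 25.1
time: 8.05
ee_pos: [0.5803, 0.2676, 0.2589]
tcp_rot: [-173.8, 0.9, 22.2]
wrist_force: [-0.5, -0.3, 0.8]
opening: 0.0002
grasp_force: 0.0
time: 9.05
ee_pos: [0.5803, 0.2698, 0.3805]
tcp_rot: [-173.8, 0.7, 22.3]
wrist_force: [0.5, 0.1, -0.5]
opening: 0.0449
grasp_force: 0.0
drip_basket 0.85 [393. 303.] [0.5443 0.2009 0.235 ]
drip_basket 0.66 [522.  58.] [0.7694 0.1881 0.235 ]
spare_basket 0.81 [495. 347.] [0.542  0.0926 0.235 ]
beaker 0.69 [388. 281.] [0.5398 0.1973 0.171 ]
rack_hook_left 0.64 [395. 306.] [0.5421 0.198  0.235 ]
rack_hook_right 0.66 [493. 349.] [0.5397 0.0933 0.235 ]
rack 0.57 [421. 226.] [0.5789 0.1466 0.    ]
swing_knob 0.82 [228. 208.] [0.5746 0.3454 0.269 ]
swing_hook 0.61 [285. 231.] [0.5646 0.3045 0.235 ]
pan_center 0.75 [228. 218.] [0.4777 0.4085 0.002 ]
pan_center 0.67 [229. 206.] [0.4949 0.4134 0.002 ]
lysis_bottle 0.92 [312. 267.] [0.4583 0.2666 0.    ]
ethanol_bottle 0.66 [493. 343.] [ 0.4562 -0.0596  0.    ]
ethanol_bottle 0.64 [371.  98.] [0.7128 0.2837 0.    ]
9.05 [0.5803 0.2698 0.3805] [-173.8152    0.6556   22.3171] 0.044911714188962726
top pan_center 0.87 [0.4778 0.3991 0.002 ]
top swing_pivot 0.32 [0.5471 0.0977 0.235 ]
scene pan_center 0.56 [0.4733 0.4078 0.002 ]
scene swing_hook 0.56 [0.5586 0.3059 0.235 ]
scene swing_pivot 0.87 [0.5826 0.4133 0.235 ]
```

View pics/w2.png

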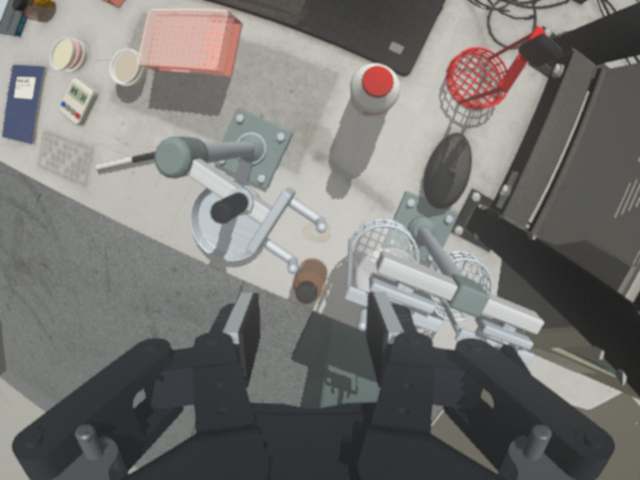

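```bash
python3 -c "
from h import *
np.set_printoptions(precision=3,suppress=True)
o=bot.get_obs();print(o)"
```

```text
{'time': 10.1, 'q': array([ 22.206,  28.405,  55.636, 118.047,   6.185, 179.944]), 'qd': array([-0.042, -0.057, -0.038, -0.024,  0.095,  0.074]), 'joint_efforts': array([ -0.005, -70.36 ,  40.111,   0.158,   0.349,   0.   ]), 'ee_pos': array([0.58 , 0.269, 0.379]), 'tcp_rot': array([-173.814,    0.81 ,   22.261]), 'wrist_force': array([-0.244, -0.974, -0.317]), 'torque': array([-0.112, -0.104,  0.033]), 'grasp_force': 0.0, 'opening': 0.044924374321555535}
```

The swing stopped partway because joint 6 hit its +180° limit (yaw = q1+180−q6, so yaw must stay above q1). The arm is now at about 78°. I'll re-grip with a legal yaw.

```bash
python3 -m inch '[[0,0,0,10],[0,0,0,20],[0,0,0,30],[0,0,0,40],[0,0,0,50],[0,0,0,60],[0,0,0,70],[0,0,0,80]]' 4.5 
python3 -c "
from h import *
print(bot.get_obs()['q'])
look('w3.png',['swing_pivot','swing_knob','swing_hook','pan_center','drip_basket','spare_basket'])"
```

```text
time: 11.1
ee_pos: [0.5777, 0.2679, 0.3766]
tcp_rot: [-173.9, 0.8, 102.6]
wrist_force: [0.9, 0.3, 0.2]
opening: 0.0449
grasp_force: 0.0
[ 24.65902395  38.52585553  70.71276673 128.27238506   0.50934369
 102.0868203 ]
swing_pivot 0.76 [390.  51.] [0.588  0.4108 0.235 ]
swing_knob 0.92 [352. 132.] [0.5742 0.344  0.269 ]
swing_hook 0.86 [324. 184.] [0.5628 0.3028 0.235 ]
pan_center 0.63 [291.  80.] [0.4765 0.4023 0.002 ]
drip_basket 0.8 [505. 348.] [0.7543 0.2027 0.235 ]
drip_basket 0.63 [267. 300.] [0.5381 0.1988 0.235 ]
spare_basket 0.86 [256. 395.] [0.5435 0.0936 0.235 ]
11.1 [0.5777 0.2679 0.3766] [-173.9427    0.7766  102.5862] 0.044922163018245684
```

```bash
python3 -m inch '[[0,2,0,-6],[0,4,0,-12],[0,6,-1,-18],[0,7.5,-2,-18],[0,7.5,-3,-18],[0,7.5,-4,-18],[0,7.5,-4,-18],[0,7.5,-4,-18]]' 
python3 -c "
from h import *
print(bot.get_obs()['q'])"
```

```text
time: 12.45
ee_pos: [0.5777, 0.3425, 0.3374]
tcp_rot: [-174.0, 0.8, 84.3]
wrist_force: [-0.5, 1.1, -0.6]
opening: 0.0451
grasp_force: 0.0
[ 29.48812237  39.69028606  67.40556366 123.08244983   2.84396174
 125.13068056]
```

```bash
python3 -m inch '[[-0.3,0.3,-2,0],[-0.3,0.3,-4,0],[-0.3,0.3,-6,0],[-0.3,0.3,-7.1,0],[-0.3,0.3,-7.1,0],[-0.3,0.3,-7.1,0],[-0.3,0.3,-7.1,0],[-0.3,0.3,-7.1,0]]' 4.5 20
python3 -m inch '[[0,0,0,0],[0,0,0,0],[0,0,0,0],[0,0,0,0],[0,0,0,0],[0,0,0,0],[0,0,0,0],[0,0,0,0]]' 0 20
python3 -c "
import numpy as np
from workcell import bot
o=bot.get_obs();p=np.array(o['ee_pos'][:2])-[.5876,.4109];print(p,np.hypot(*p))
a0=np.degrees(np.arctan2(-p[1],-p[0]));print(a0)
A=np.linspace(a0,5.8,9)
k=lambda a:-6.6*np.array([np.cos(np.radians(a)),np.sin(np.radians(a))])
for a in A: print(np.round(k(a)-k(a0),2),round((a-a0)*.5,1))
"
```

```text
time: 13.45
ee_pos: [0.5748, 0.346, 0.2663]
tcp_rot: [-174.0, 0.8, 84.3]
wrist_force: [-0.4, 0.4, -0.3]
opening: 0.0447
grasp_force: 0.0
time: 14.45
ee_pos: [0.5745, 0.3459, 0.2661]
tcp_rot: [-174.0, 0.8, 84.3]
wrist_force: [-4.4, 0.1, 2.5]
opening: 0.0173
grasp_force: 19.7
[-0.01305145 -0.06499866] 0.0662960504934184
78.64623598660864
[0. 0.] 0.0
[-1.01  0.29] -4.6
[-1.96  0.73] -9.1
[-2.82  1.32] -13.7
[-3.59  2.04] -18.2
[-4.23  2.86] -22.8
[-4.73  3.79] -27.3
[-5.08  4.77] -31.9
[-5.27  5.8 ] -36.4
```

```bash
python3 -m inch '[[-1.01,0.29,0,-4.6],[-1.96,0.73,0,-9.1],[-2.82,1.32,0,-13.7],[-3.59,2.04,0,-18.2],[-4.23,2.86,0,-22.8],[-4.73,3.79,0,-27.3],[-5.08,4.77,0,-31.9],[-5.27,5.8,0,-36.4]]'
python3 -m inch '[[0,0,0,0],[0,0,0,0],[0,0,0,0],[0,0,1,0],[0,0,3,0],[0,0,6,0],[0,0,10,0],[0,0,11,0]]' 4.5
python3 -c "
from h import *
look('w4.png',['swing_pivot','swing_knob','swing_hook','pan_center'])
for n in ('top','scene'):
  c=bot.camera(n)
  for k in ('pan_center','swing_knob','swing_hook','swing_pivot'):
    for d in bot.landmark_of(k,c)[:1]: print(n,k,d['score'],atz(c,d['point'],Z[k]))"
```

```text
time: 15.45
ee_pos: [0.5233, 0.4026, 0.2659]
tcp_rot: [-174.2, 0.8, 47.6]
wrist_force: [4.7, -10.0, 3.6]
opening: 0.0166
grasp_force: 20.1
time: 16.45
ee_pos: [0.5217, 0.4037, 0.3793]
tcp_rot: [-174.0, 0.5, 47.9]
wrist_force: [0.9, 0.8, 0.4]
opening: 0.045
grasp_force: 0.0
swing_pivot 0.82 [395. 170.] [0.5886 0.4093 0.235 ]
swing_knob 0.71 [332. 246.] [0.5219 0.4019 0.269 ]
swing_knob 0.26 [368. 290.] [0.5195 0.3607 0.269 ]
swing_hook 0.95 [297. 275.] [0.4765 0.3959 0.235 ]
pan_center 0.87 [313. 210.] [0.4734 0.4093 0.002 ]
16.45 [0.5217 0.4037 0.3793] [-174.0123    0.519    47.8739] 0.04497422959585299
top pan_center 0.57 [0.4799 0.3968 0.002 ]
top swing_knob 0.62 [0.524  0.3994 0.269 ]
top swing_hook 0.78 [0.4865 0.3943 0.235 ]
top swing_pivot 0.65 [0.5896 0.4099 0.235 ]
scene pan_center 0.73 [0.5802 0.1424 0.002 ]
scene swing_knob 0.98 [0.522 0.402 0.269]
scene swing_hook 0.82 [0.4817 0.3999 0.235 ]
scene swing_pivot 0.58 [0.5828 0.4133 0.235 ]
```

View pics/w4.png

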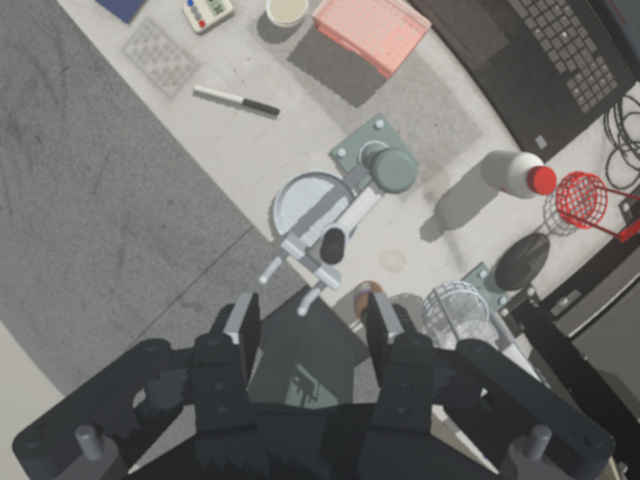

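```bash
python3 - <<'E'
from h import *
c=bot.camera("wrist");T=bot.camera("top");S=bot.camera("scene")
o=dict(ee_pos=np.array([.5898,.3494,.3702]),tcp_rot=[179.924,-.018,108.181])
for p in([200,130],[287,130],[243,87],[243,173]): print(wz(o,c,p,.019))
for p in ([197,299],[249,299],[223,274],[223,325]): print(atz(T,p,.019))
print(atz(S,[339,399],.019))
print(bot.get_obs()['q'])
E
```

```text
[0.4194646 0.3895648 0.019    ]
[0.53127777 0.42149463 0.019     ]
[0.45853018 0.45965461 0.019     ]
[0.49277681 0.35064131 0.019     ]
[0.4783199  0.46049057 0.019     ]
[0.47844592 0.34003536 0.019     ]
[0.53594531 0.40102985 0.019     ]
[0.41902073 0.39933939 0.019     ]
[0.47867642 0.39825992 0.019     ]
[ 35.3341362   35.93980376  66.57654023 122.70709154   5.72218755
 167.41371046]
```

The arm fork is centred over the pan, with hook ≈(.478,.397) and pan ≈(.477,.4005). The tool kept a 6° tilt from the earlier limit hit. I'll try to remove it by turning to yaw ≈ q1+90 and pressing against the outer reach limit, high up in free space.

```bash
python3 -m inch '[[0,0,0,10],[0,0,0,20],[0,0,0,30],[0,0,0,40],[0,0,0,50],[0,0,0,60],[0,0,0,70],[0,0,0,76]]' 2.5 
python3 -m inch '[[4,3,1,0],[8,6,2,0],[8,6,2,0],[8,6,2,0],[8,6,2,0],[8,6,2,0],[8,6,2,0],[8,6,2,0]]'
python3 -c "
from h import *
print(bot.get_obs()['q'])"
```

```text
time: 18.35
ee_pos: [0.514, 0.3979, 0.3667]
tcp_rot: [-174.6, 0.7, 124.1]
wrist_force: [-0.2, -0.1, -0.1]
opening: 0.0248
grasp_force: 0.0
time: 19.35
ee_pos: [0.5503, 0.4238, 0.3397]
tcp_rot: [-177.6, 0.5, 123.8]
wrist_force: [-0.2, -0.2, -0.0]
opening: 0.0254
grasp_force: 0.0
[ 37.74753826  41.39776905  70.71216061 121.75087911  -0.36957897
  93.92661409]
```

```bash
python3 -m inch '[[3,2.2,2,0],[6,4.4,4,0],[6,4.4,4,0],[6,4.4,4,0],[6,4.4,4,0],[6,4.4,4,0],[6,4.4,4,0],[6,4.4,4,0]]'
python3 -c "
from h import *
print(bot.get_obs()['q'])"
```

```text
time: 20.35
ee_pos: [0.5712, 0.4375, 0.3375]
tcp_rot: [179.2, 0.3, 123.8]
wrist_force: [0.1, -0.0, -0.1]
opening: 0.025
grasp_force: 0.0
[ 37.60336472  41.54505153  70.71181556 118.42447117  -0.38687327
  93.7626861 ]
```

```bash
python3 -m inch '[[-1,-4,2,9],[-2.2,-8,2,18],[-2.7,-12,2,27],[-2.7,-16,2,36],[-2.7,-20,2,45],[-2.7,-23.8,2,54],[-2.7,-23.8,2,56],[-2.7,-23.8,2,56]]' 5
python3 -c "
from h import *
look('w5.png',['drip_basket','spare_basket','beaker','rack_hook_left','rack_hook_right','rack','lysis_bottle'])"
```

```text
time: 21.35
ee_pos: [0.5442, 0.1997, 0.3576]
tcp_rot: [179.2, 0.3, 179.8]
wrist_force: [0.2, -0.6, -0.0]
opening: 0.0503
grasp_force: 0.0
drip_basket 0.75 [303. 231.] [0.5375 0.1947 0.235 ]
drip_basket 0.43 [368. 311.] [0.6011 0.2436 0.235 ]
spare_basket 0.71 [169. 240.] [0.5432 0.0934 0.235 ]
beaker 0.71 [302. 218.] [0.5412 0.193  0.171 ]
rack_hook_left 0.56 [579. 222.] [0.5292 0.4315 0.235 ]
rack_hook_left 0.2 [303. 231.] [0.5371 0.1945 0.235 ]
rack_hook_right 0.89 [167. 241.] [0.5435 0.0922 0.235 ]
rack_hook_right 0.75 [553. 158.] [0.4771 0.3945 0.235 ]
rack 0.62 [271. 214.] [0.5716 0.1484 0.    ]
lysis_bottle 0.79 [358. 121.] [0.4468 0.2643 0.    ]
lysis_bottle 0.71 [169. 240.] [ 0.6065 -0.0019  0.    ]
21.35 [0.5442 0.1997 0.3576] [179.2183   0.3494 179.758 ] 0.05027132472798174
```

View pics/w5.png

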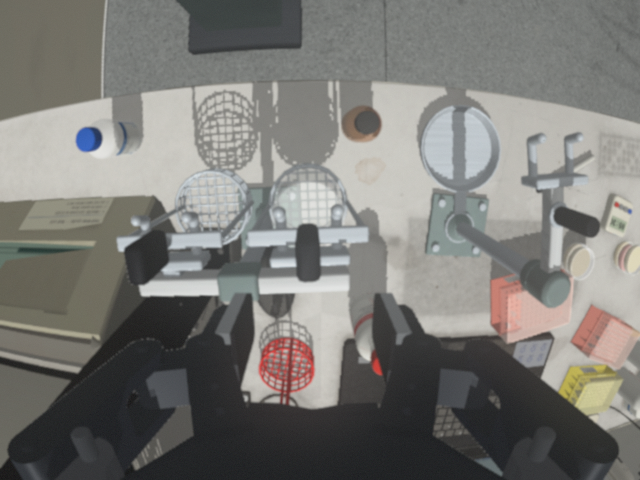

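The wrist view shows the block grip at (308,252), with bar ends at about (249,238) and (368,234). The spare's block is at (147,257), and the hook-left hits elsewhere are false. Next I'll turn those pixels into metres.

```bash
python3 - <<'E'
from h import *
np.set_printoptions(precision=4,suppress=True)
o=bot.get_obs();c=bot.camera("wrist");S=bot.camera("scene");T=bot.camera("top")
for p in([249,238],[368,234],[118,243],[221,239]): print(p,wz(o,c,p,.240))
M=np.array(c["mount"]);print(Ro.from_euler("xyz",o["tcp_rot"],degrees=True).as_matrix()@M[:3,3]+o["ee_pos"])
for z in(.251,.297): print(z,wz(o,c,[308,228],z),wz(o,c,[308,279],z))
g=c["img"].astype(int);m=(g.max(2)<50).astype(np.uint8);m[:200]=0;m[290:]=0;m[:,:230]=0;m[:,360:]=0
n,_,st,ce=cv2.connectedComponentsWithStats(m);print([(list(s),list(np.round(q,1))) for s,q in zip(st[1:],ce[1:]) if s[4]>100])
for x in("drip_basket","beaker","rack_hook_left"):
    for n,cc in(("S",S),("T",T)):
        for d in bot.landmark_of(x,cc)[:2]: print(x,n,d["score"],d["point"],atz(cc,d["point"],Z[x]))
E
```

```text
[249, 238] [0.5406 0.1566 0.24  ]
[368, 234] [0.5382 0.2404 0.24  ]
[118, 243] [0.5434 0.052  0.24  ]
[221, 239] [0.5411 0.1362 0.24  ]
[0.4741 0.1984 0.4911]
0.251 [0.5311 0.1983 0.251 ] [0.5673 0.198  0.251 ]
0.297 [0.5202 0.1983 0.297 ] [0.5495 0.1981 0.297 ]
[]
drip_basket S 0.85 [257.4, 208.8] [0.7504 0.2271 0.235 ]
drip_basket S 0.82 [360.2, 238.7] [0.5433 0.2048 0.235 ]
drip_basket T 0.73 [329.9, 144.4] [0.7822 0.1572 0.235 ]
beaker S 0.8 [359.3, 256.3] [0.547 0.189 0.171]
beaker S 0.19 [385.4, 206.7] [0.5587 0.0285 0.171 ]
beaker T 0.33 [422.3, 307.7] [ 0.4664 -0.0273  0.171 ]
rack_hook_left S 0.55 [361.5, 236.8] [0.5432 0.1992 0.235 ]
```

```bash
python3 -m inch '[[-0.3,-0.1,0,1.8],[-0.3,-0.1,-2.5,1.8],[-0.3,-0.1,-5,1.8],[-0.3,-0.1,-7,1.8],[-0.3,-0.1,-8.5,1.8],[-0.3,-0.1,-9.2,1.8],[-0.3,-0.1,-9.2,1.8],[-0.3,-0.1,-9.2,1.8]]' 5
python3 -m inch '[[0,0,0,0],[0,0,0,0],[0,0,0,0],[0,0,0,0],[0,0,0,0],[0,0,0,0],[0,0,0,0],[0,0,0,0]]' 0 60
```

```text
time: 23.2
ee_pos: [0.5413, 0.1986, 0.2662]
tcp_rot: [179.2, 0.4, -178.3]
wrist_force: [0.1, 0.0, 0.2]
opening: 0.0504
grasp_force: 0.0
time: 24.2
ee_pos: [0.5413, 0.1986, 0.266]
tcp_rot: [179.2, 0.4, -178.4]
wrist_force: [0.1, -0.2, 5.3]
opening: 0.0132
grasp_force: 59.1
```

```bash
python3 -m inch '[[0,0,0.4,0],[0,0,1,0],[0,0,1.6,0],[0,0,2.2,0],[0,0,2.7,0],[0,0,3,0],[0,0,3,0],[0,0,3,0]]'
python3 -m inch '[[-0.5,0,0,0],[-1.5,0,0,0],[-3,-0.1,0,0],[-5,-0.1,0,0],[-7,-0.2,0,0],[-9,-0.3,0,0],[-10.5,-0.3,0,0],[-11,-0.3,0,0]]'
python3 -c "
from h import *
look('w6.png',['drip_basket','beaker','spare_basket','swing_hook'])
o=bot.get_obs();print(o['q'],o['torque'])
save(bot.camera('scene'),'s6.png')"
```

```text
time: 25.2
ee_pos: [0.5411, 0.1986, 0.2953]
tcp_rot: [179.2, 0.3, -178.4]
wrist_force: [0.8, -0.6, -4.0]
opening: 0.0137
grasp_force: 58.4
time: 26.2
ee_pos: [0.4303, 0.1956, 0.2959]
tcp_rot: [179.2, 0.4, -178.3]
wrist_force: [0.6, 0.1, -3.4]
opening: 0.0134
grasp_force: 58.4
drip_basket 0.86 [309. 287.] [0.4407 0.1945 0.235 ]
beaker 0.59 [312. 250.] [0.4382 0.1966 0.171 ]
swing_hook 0.74 [573. 330.] [0.4765 0.3908 0.235 ]
26.2 [0.4303 0.1956 0.2959] [ 179.2155    0.3848 -178.3335] 0.013431604433487588
[ 24.0444  -4.3737   6.9942 100.7762   0.5749  22.4161] [-0.0073  0.0245 -0.0213]
```

View pics/s6.png

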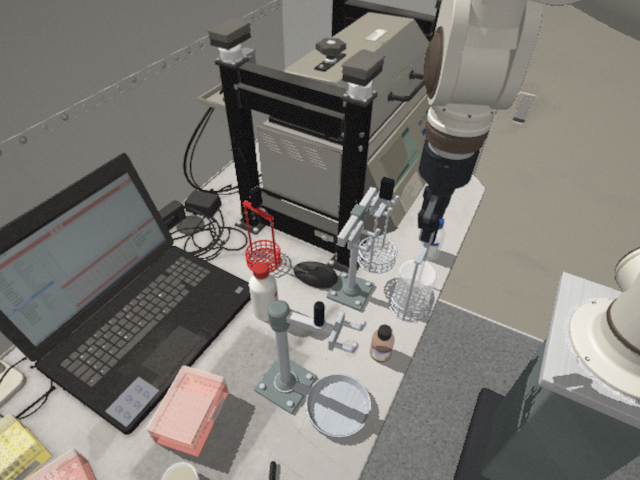

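The scene view shows the basket level at (412,298) in the gripper with the beaker inside, clear of the rack, and the spare still hanging. Next I'll carry it round to a point in front of the arm's fork.

```bash
python3 -m inch '[[-0.7,0.5,0,0],[-2,2,0,0],[-3.2,4.5,0,1],[-4.2,7.5,0,2],[-4.8,10.5,0,3],[-5.1,13.5,0,4],[-5.1,16,0,5],[-5.1,17.8,0,6]]'
python3 -m inch '[[0,0.6,0,0],[0,0.9,0,0],[0,0.9,0,0],[0,0.9,0,0],[0,0.9,0,0],[0,0.9,0,0],[0,0.9,0,0],[0,0.9,0,0]]'
python3 -c "
from h import *
look('w7.png',['drip_basket','beaker','swing_hook','swing_knob','swing_pivot'])
for n in ('top','scene'):
  c=bot.camera(n)
  for k in ('swing_knob','swing_hook'):
    for d in bot.landmark_of(k,c)[:1]: print(n,k,d['score'],atz(c,d['point'],Z[k]))"
```

```text
time: 27.5
ee_pos: [0.3798, 0.3748, 0.2952]
tcp_rot: [179.3, 0.3, -172.3]
wrist_force: [-0.1, -0.7, -3.2]
opening: 0.0135
grasp_force: 58.7
time: 28.5
ee_pos: [0.3802, 0.3826, 0.2955]
tcp_rot: [179.2, 0.3, -172.4]
wrist_force: [-0.5, -0.1, -3.3]
opening: 0.0134
grasp_force: 58.7
drip_basket 0.76 [311. 286.] [0.3896 0.3835 0.235 ]
beaker 0.89 [310. 250.] [0.3881 0.3837 0.171 ]
swing_knob 0.29 [311. 286.] [0.3757 0.3815 0.269 ]
swing_knob 0.25 [ 16. 225.] [0.3661 0.2138 0.269 ]
28.5 [0.3802 0.3826 0.2955] [ 179.234     0.3353 -172.3621] 0.013390256245625305
top swing_knob 0.73 [0.5231 0.3926 0.269 ]
top swing_hook 0.63 [0.4884 0.3903 0.235 ]
scene swing_knob 0.78 [0.5221 0.4024 0.269 ]
scene swing_hook 0.75 [0.473  0.3996 0.235 ]
```

View pics/w7.png

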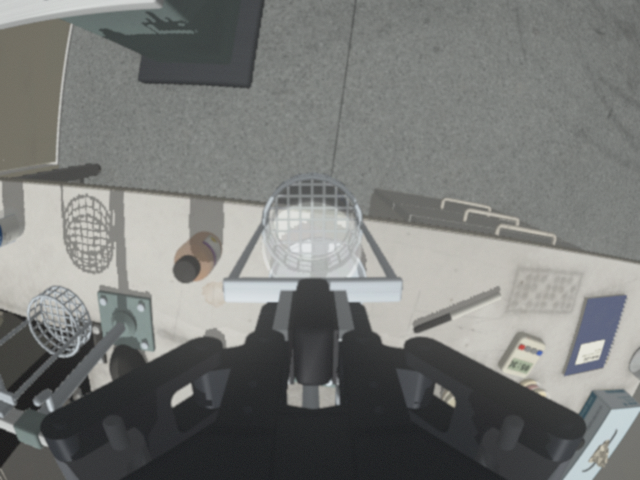

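The wrist view shows the basket held with its bar horizontal from (225,290) to (401,290). The beaker stands in it, around (310,230). Next is insertion along the fork axis, then lowering.

```bash
python3 -m inch '[[0.7,0.1,0,0],[2,0.25,0,0],[4,0.55,0,0],[6,0.8,0,0],[8,1.1,0,0],[9.3,1.25,0,0],[10,1.35,0,0],[10,1.35,0,0]]'
python3 -c "
from h import *
look('w8.png',['drip_basket','beaker'])
c=bot.camera('scene');save(c,'s8.png')
im=c['img'][250:400,240:440,::-1];cv2.imwrite('pics/s8c.png',cv2.resize(im,None,fx=4,fy=4,interpolation=cv2.INTER_CUBIC))"
```

```text
time: 30.1
ee_pos: [0.4805, 0.3961, 0.2952]
tcp_rot: [179.2, 0.3, -172.4]
wrist_force: [-0.3, 0.3, -3.0]
opening: 0.0133
grasp_force: 58.8
drip_basket 0.62 [312. 286.] [0.4898 0.3975 0.235 ]
beaker 0.79 [311. 250.] [0.4877 0.3971 0.171 ]
30.1 [0.4805 0.3961 0.2952] [ 179.2475    0.3127 -172.3772] 0.013287175070791022
```

View pics/s8c.png

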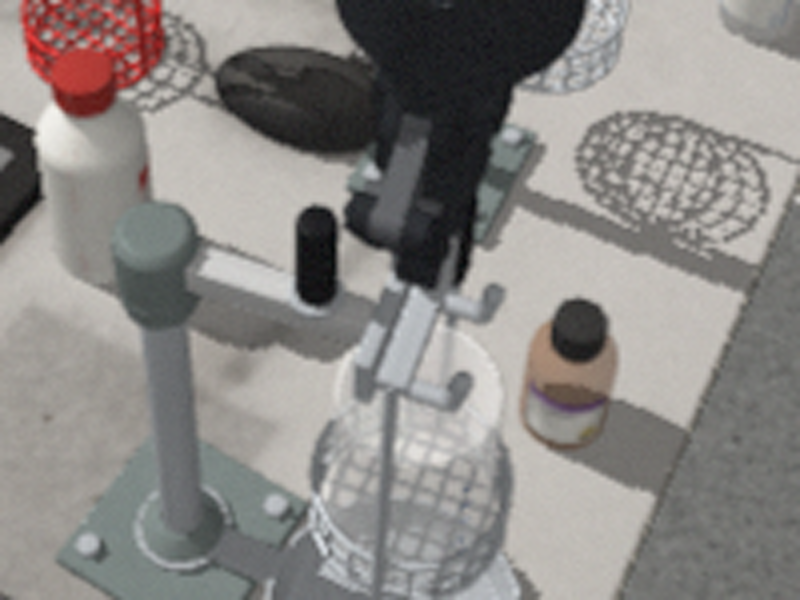

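View pics/w8.png

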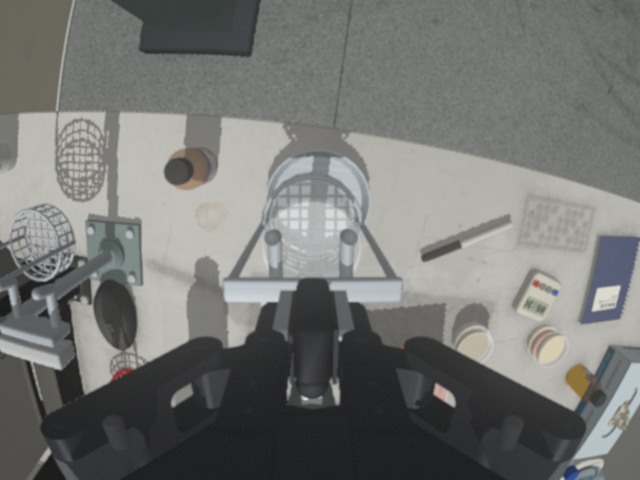

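```bash
python3 - <<'E'
from h import *
o=bot.get_obs();c=bot.camera("wrist")
for p in([273,237],[348,237],[273,245],[348,245]): print(p,wz(o,c,p,.249))
for p in([225,283],[401,281],[225,300],[401,299]): print(p,wz(o,c,p,.270))
E
```

```text
[273, 237] [0.45994252 0.37393931 0.249     ]
[348, 237] [0.45506202 0.41144544 0.249     ]
[273, 245] [0.4641138  0.37437542 0.249     ]
[348, 245] [0.45921225 0.41210971 0.249     ]
[225, 283] [0.47928255 0.3548773  0.27      ]
[401, 281] [0.46773239 0.43692683 0.27      ]
[225, 300] [0.48809183 0.35530021 0.27      ]
[401, 299] [0.4768932  0.43896107 0.27      ]
```

The bar is centred to within about 1–2 mm between the fork tips and the back plate, and the yaws match. Lowering now.

```bash
python3 -m inch '[[0,0,-0.5,0],[0,0,-1.1,0],[0,0,-1.7,0],[0,0,-2.2,0],[0,0,-2.6,0],[0,0,-2.8,0],[0,0,-2.9,0],[0,0,-2.9,0]]'
python3 -c "
from h import *
print(bot.get_obs()['joint_efforts'])"
```

```text
time: 31.35
ee_pos: [0.4802, 0.3961, 0.2665]
tcp_rot: [179.2, 0.3, -172.4]
wrist_force: [-1.1, 0.1, -3.6]
opening: 0.0134
grasp_force: 58.7
[-1.30000601e-03 -6.49068689e+01  4.75037813e+01 -1.81495235e-01
  3.92676203e-02  2.25463878e-04]
```

```bash
python3 -m inch '[[0,0,-0.05,0],[0,0,-0.1,0],[0,0,-0.15,0],[0,0,-0.15,0],[0,0,-0.15,0],[0,0,-0.15,0],[0,0,-0.15,0],[0,0,-0.15,0]]'
```

```text
time: 32.35
ee_pos: [0.4803, 0.3962, 0.2659]
tcp_rot: [179.2, 0.4, -172.4]
wrist_force: [-1.3, -0.2, 5.8]
opening: 0.0131
grasp_force: 60.0
```

Supported (+5.8 N). I'll open gently, rise and check.

```bash
python3 -m inch '[[0,0,0,0],[0,0,0,0],[0,0,0,0],[0,0,0,0],[0,0,0.5,0],[0,0,2,0],[0,0,5,0],[0,0,9,0]]' 4
python3 -m inch '[[0,0,2,0],[-3,0,4,0],[-8,0,5,0],[-13,0,5,0],[-13,0,5,0],[-13,0,5,0],[-13,0,5,0],[-13,0,5,0]]'
python3 -c "
from h import *
look('w9.png',['drip_basket','beaker','swing_hook','swing_knob','pan_center','spare_basket'])
c=bot.camera('scene');save(c,'s9.png')
for k in ('drip_basket','swing_hook','swing_knob','beaker'):
    for d in bot.landmark_of(k,c)[:2]: print(k,d['score'],atz(c,d['point'],Z[k]))
im=np.vstack([np.hstack([c['img'][230:420,240:440],bot.camera('wrist')['img'][100:290,200:400]])])[:,:,::-1];cv2.imwrite('pics/s9c.png',cv2.resize(im,None,fx=2,fy=2,interpolation=cv2.INTER_CUBIC))"
```

```text
time: 33.35
ee_pos: [0.4799, 0.3958, 0.3557]
tcp_rot: [179.3, 0.3, -172.4]
wrist_force: [0.6, 0.6, 0.5]
opening: 0.0403
grasp_force: 0.0
time: 34.35
ee_pos: [0.351, 0.3961, 0.4045]
tcp_rot: [179.3, 0.3, -172.4]
wrist_force: [-0.3, 0.2, 0.2]
opening: 0.0402
grasp_force: 0.0
drip_basket 0.92 [293. 354.] [0.4769 0.3955 0.235 ]
drip_basket 0.58 [214. 244.] [0.3769 0.3155 0.235 ]
beaker 0.87 [298. 324.] [0.4774 0.3999 0.171 ]
beaker 0.26 [149. 303.] [0.4792 0.2252 0.171 ]
swing_hook 0.77 [290. 354.] [0.4776 0.3928 0.235 ]
swing_hook 0.32 [293. 352.] [0.4748 0.396  0.235 ]
swing_knob 0.71 [291. 413.] [0.5233 0.4002 0.269 ]
pan_center 0.7 [304. 274.] [0.4799 0.4046 0.002 ]
spare_basket 0.57 [ 38. 356.] [0.5482 0.0892 0.235 ]
34.35 [0.351  0.3961 0.4045] [ 179.2705    0.3017 -172.4154] 0.04015910081583193
drip_basket 0.89 [0.4854 0.4005 0.235 ]
drip_basket 0.89 [0.746  0.2356 0.235 ]
swing_hook 0.93 [0.4764 0.3948 0.235 ]
swing_knob 0.87 [0.5194 0.4012 0.269 ]
beaker 0.97 [0.4788 0.3955 0.171 ]
```

View pics/s9c.png

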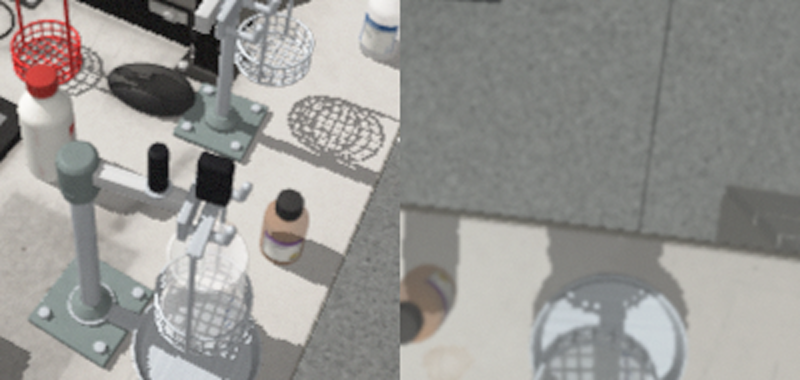

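The crop shows the basket hanging level in the arm's fork over the pan, beaker upright in it. The basket (.477,.3955) and hook (.477,.394) agree, and the robot is clear. Handing in.

```bash
python3 -c "
from workcell import bot
print(bot.job_done())"
```

```text
the job is handed in; nothing more can be done
None
```

I swung the empty drying arm over the drip pan, hung the basket with its beaker level in the arm's fork, and handed the job in; no verdict came back, but my last measurements put the fork about 5 mm from the pan's middle (16 mm allowed).

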